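# Clamp the sample and hold the reading head over it

### The job

Turn the instrument's clamp knob clockwise until it clicks past its detent, so that the sample is clamped. Then lift the reading head off its parking plate, carry it over the wall of the instrument's well and hold it still, upright, about 10 mm above the sample, centred on it and with its long side along the sample's long side; the head must never touch the instrument, and everything else on the bench is left undisturbed. Finish while still holding the head there in the gripper: do not set it down or let go.

Things in the scene. Friction and masses are not known exactly. Their poses are not given: they have to be found in the camera images.
- instrument: Fixed cream housing, 220 (x) x 260 (y) mm; origin under its centre. +y part: open well, inside 208 x 154 mm, centre at y +47; 6 mm walls, rim 75 mm above the table. In it a stage 110 x 84 mm, top at 48 mm, with the sample between two black jaws (tops at 53 mm; the one nearer the knob slides with it). -y part: deck 60 mm high with the knob and, on its +x side, a sprung plunger under 78 mm high.
- sample (a point): Centre of the top face of the sample, a flat dark steel coupon 60 (long, along x) x 24 (along y) x 4 mm fixed in the well; 52 mm above the table, at x 0, y +50 mm in the instrument's frame. Axes as the instrument's: x along the sample's long side, z up.
- clamp_knob (a joint): Angle of the clamp knob in rad, grows clockwise seen from above. 0: unclamped (start). A sprung detent resists from 0.29 to its crest at 0.55 (about 0.15 N m at most), then pushes the knob on to 0.81; let go short of the crest, it springs back. Free with light friction from there to its stop at 1.1. Clamped: past the click.
- clamp_knob_grip (a point): Point on the knob's axis (vertical) at the height to grip it, 100 mm above the table, at x 0, y -82 mm in the instrument's frame. The knob is a black bar 42 long x 14 wide, from 78 to 107 mm above the table, on a disc of 42 mm diameter. Axes turn with the knob: x runs along the bar (at joint 0 parallel to the instrument's x), z up.
- reading_head: Loose hand-held optical reading head, 0.18 to 0.35 kg, 32 mm wide (y) over its whole height: a black lower block 84 long (x) x 34 mm high, and on its middle a grey grip 52 long (x) from 34 to 67 mm. Origin at the centre of its underside, where the lens slot is; z up. Symmetric: either way round is right.
- park_plate: Fixed aluminium plate 110 (x) x 60 (y) x 12 mm on which the head stands at the start, with a 6 mm lip at each x end, 50 mm from its centre. Origin at the centre of its underside.
- post_short: Loose upright steel post, 13 mm diameter, 85 mm high, on a 32 mm foot, close to the -y side of the instrument. Origin at the centre of its underside. Leave alone.
- post_tall: Loose upright steel post, 13 mm diameter, 105 mm high, on a 32 mm foot, close to the +y side of the instrument. Origin at the centre of its underside. Leave alone.
- tin: Round aluminium tin, 44 mm diameter, 18 mm high, beyond the parking plate. Origin under its centre. Leave alone.
- lens_ring: Black lens ring lying flat, 31 mm diameter, 10 mm high, on the robot's side of the parking plate. Origin under its centre. Leave alone.
- bottle: White closed bottle, 52 mm diameter, 130 mm high, at the back. Origin under its centre. Leave alone.
- screwdriver: Screwdriver, 170 mm long, lying at the back, origin on the table near its middle. Leave alone.

How it is judged:
On the way, in this order (a step that is already met when the one before it is completed fails the run):
1. the clamp knob has been turned past its click (value of joint clamp_knob above 0.72 rad), for 0.2 s.
2. the reading head is lifted in the fingers higher than the rim of the well (height (world z) of reading_head above 0.078 m and contact force between reading_head and the fingers above 1 N), for 0.1 s.
At the end, for the whole second after the job is handed in: Knob past its click (over 0.72 rad); head gripped, still (under 20 mm/s), not touching the instrument, its underside 4 to 17 mm above the sample, centres within 8 mm, long sides parallel within 0.14 rad (either way round), tilt under 0.12 rad (value of joint clamp_knob above 0.72 rad and horizontal distance between reading_head and sample below 0.008 m and z of reading_head in the frame of sample between 0.004 and 0.017 m and angle between the x axis of reading_head and the x axis of sample, either way round below 0.14 rad and angle between reading_head's own z axis and vertical below 0.12 rad and contact force between reading_head and the fingers above 1 N and contact force between reading_head and instrument below 0.2 N and linear speed of reading_head below 0.02 m/s); the arm keeps its last pose, push and grip.
It fails at once if the reading head touches the instrument (contact force between reading_head and instrument above 0.5 N).
It fails at once if an upright post or the bottle is knocked over or shoved more than 20 mm (distance of any of post_short, post_tall, bottle from where it was at the start of the episode above 0.02 m or angle between any of post_short, post_tall, bottle's own z axis and vertical above 0.4 rad).
It fails at once if the tin, lens ring or screwdriver is shoved more than 20 mm (distance of any of tin, lens_ring, screwdriver from where it was at the start of the episode above 0.02 m).
It also fails if it takes over 61 s, if anything falls off the work surface, if the arm or the gripper's body presses on something with over 40 N, if the wrist force passes 120 N, or if a joint passes its speed limit or range.

### The arm

A 6-joint arm with a two-finger parallel gripper is mounted at the origin on the work surface. World frame = base frame: x ahead of the robot, y to its left, z up, the work surface at z = 0. Lengths are in m, angles in rad, forces in N, time in s.
With the tool pointing down it reaches from about 0.375 to 0.9 m from the base axis. Payload 3.1 kg.
Tool frame: the origin (TCP) lies midway between the tips of the shut fingers; the grasp point (between the pads) lies 19 mm behind it (r.grip_point_offset is the z of the grasp point in the tool frame, in m); z points along the fingers, y is the line along which they close (so a half turn about z gives the same grasp; the last joint's range is limited). The gripper opens to 85 mm and grips with 20 to 120 N. Pads are 22 mm wide; open, the fingers measure 114 mm over their backs; the gripper's body (76 mm by 85 mm) begins 54 mm behind the grasp point. The pads swing forward as they close: fully open they stand 13 mm farther back than shut.
Start: joints at [1.071, 0.527, 1.433, -0, 1.181, -0.178], TCP at [0.198, 0.593, 0.231] pointing down, gripper open.
Joint ranges: [-3.08, 3.08], [-0.75, 2.2], [0.22, 2.44], [-1.43, 4.57], [0, 2.65], [-2.85, 2.85]. Speed limits (rad/s): [2.79, 2.79, 3.14, 3.14, 3.14, 3.14].

### API

Orientations are given as a rotation vector (axis times angle).
In Python, from bench import r gives the robot as it stands.
- The arm moves only by the tool run_rows, called after "Request:" in YAML: its name, and indented under it one key for each argument. Schema: {"type":"object","properties":{"rows":{"type":"array","items":{"type":"array","prefixItems":[{"type":"number"},{"type":"array","items":{"type":"number"},"minItems":3,"maxItems":3},{"type":"array","items":{"type":"number"},"minItems":3,"maxItems":3}],"minItems":3,"maxItems":3},"minItems":1,"maxItems":20},"clamp_n":{"type":"number"},"only":{"type":"string"},"quiet":{"type":"boolean"},"lines":{"type":"string"}},"required":["rows"],"additionalProperties":false}. rows is a list of rows, 1 to 20 of them, each written [opening, [dx, dy, dz], [rx, ry, rz]]: the finger opening in m, then dx, dy, dz in shares of 0.8 m (1.0 is 0.8 m), then a rotation vector rx, ry, rz in parts of the range, where 1.0 means pi/2 rad; each row is the pose to reach, as a shift and turn from the pose commanded when the call began, along the tool's axes at that moment; what a row does not reach only later rows make up. A row lasts 1/12 s, in which the tool goes at most 0.0417 m and 0.125 rad, less where a joint would pass 70% of its speed; a pose out of reach is approached as far as the arm can. The fingers move at their own pace and stop on an object; clamp_n is the grip in N (left out, the last holds). Time passes only in rows, so rows that do not move let the fingers close. The tool returns the time, the measured TCP pose, the force, the opening and the grip force at its end. only (a regular expression) keeps the lines of the reply that match it, lines (a string "A,B") keeps lines A to B, and quiet returns only ok. A shift or turn number past 1, either way, is cut back to 1. Input that does not fit is refused with a message, and nothing moves.
- r.read_state(): the state, without advancing time (a new reading comes with each control period).
- r.camera(name): name is "scene" or "top"; returns a dict with "img" (480x640x3 uint8, blue, green, red), "vertical_fov" (degrees; the focal length in pixels is half the picture's height over the tangent of half this angle, whatever the lens; pixels are square), "cx", "cy" (the principal point, pixels), "D" ([k1, k2, p1, p2, k3] as OpenCV has them; the pictures are not rectified), "extrinsics" (4x4, takes a point from world to camera coordinates). Camera axes: x right, y down, z forward; pixel columns grow to the right and rows downward; lengths in m; the calibration is good to about 2 mm. A picture is of the moment at which its call begins. There is no depth.
- r.job_done(): hands the job in; it is judged then, once.
The state is a dict: "time": time; "qpos": joint angles; "dq": joint speeds; "tau": joint torques, N m; "eef_pos": TCP position; "ee_rot": TCP orientation; "force": force on the tool from outside, world axes, zero at the start; "torque": the same for the moment, N m; "gripper_width": finger opening in m; "finger_force": force on a finger pad.
Only numpy, scipy, OpenCV 4.12 (cv2) and the standard library are available. Lean on these libraries where they do the work, as an engineer would, in place of code of your own. Each camera call takes 0.05 s, during which the arm holds its last target. There are 200 camera calls.

## Working session

There is one attempt and no reset: what is moved stays moved. The work goes in short steps, Python scripts to look and compute and a tool call to move; the robot and the scene stay as the last step left them, time stands still between calls to the robot, and variables do not carry over. Pictures are saved under pics/ and viewed, at most 10 in all, crops included, and the job is handed in when it is done.

```bash
ls; mkdir -p pics
```

Create h.py:
```python
import numpy as np, cv2
from bench import r
def cam(n):
    c=r.camera(n); f=240/np.tan(np.radians(c["vertical_fov"])/2)
    c["K"]=np.array([[f,0,c["cx"]],[0,f,c["cy"]],[0,0,1.]]); c["D"]=np.array(c["D"],float); c["E"]=np.array(c["extrinsics"]); return c
def onplane(c,px,z):
    u=cv2.undistortPoints(np.array(px,float).reshape(-1,1,2),c["K"],c["D"]).reshape(-1,2)
    R,t=c["E"][:3,:3],c["E"][:3,3]; o=-R.T@t
    d=np.c_[u,np.ones(len(u))]@R
    return o+d*((z-o[2])/d[:,2])[:,None]
def proj(c,P):
    R,t=c["E"][:3,:3],c["E"][:3,3]
    return cv2.projectPoints(np.array(P,float).reshape(-1,1,3),cv2.Rodrigues(R)[0],t,c["K"],c["D"])[0].reshape(-1,2)
```

Run:
```python
from h import *
for n in("scene","top"):
    c=cam(n); cv2.imwrite(f"pics/{n}0.png",c["img"]); E=c["E"]; print(n,c["vertical_fov"],c["cx"],c["cy"],c["D"],-E[:3,:3].T@E[:3,3])
print(r.read_state(), r.grip_point_offset)
```

```text
bench.py
pics
scene 54.47436924095476 310.8098089263489 243.47883677082697 [-0.00914375  0.          0.          0.          0.        ] [ 1.17779469 -0.44172869  0.58574682]
top 45.40889854451184 319.60795968555215 233.22585642840613 [-0.106881  0.        0.        0.        0.      ] [ 0.52375063 -0.01561326  1.1601624 ]
{'time': 0.1, 'qpos': array([ 1.07050657e+00,  5.28353442e-01,  1.43376258e+00, -1.19981650e-05,
        1.18138364e+00, -1.78520082e-01]), 'dq': array([ 0.00124635, -0.00292514, -0.00340039, -0.00095341,  0.00031609,
       -0.0004289 ]), 'tau': array([-4.21258956e-04, -4.43301129e+01, -1.78585410e+01, -2.10920607e-04,
        3.88622531e-03, -1.12979893e-05]), 'eef_pos': array([0.19733312, 0.59236471, 0.23044729]), 'ee_rot': array([-5.03149695e-01, -3.10040542e+00,  2.82988640e-03]), 'force': array([-0.95933294, -0.25220896,  0.35117386]), 'torque': array([-0.0066493 ,  0.02494736,  0.0472699 ]), 'finger_force': 0.0, 'gripper_width': 0.08512767932429902} -0.0187
```

View pics/top0.png

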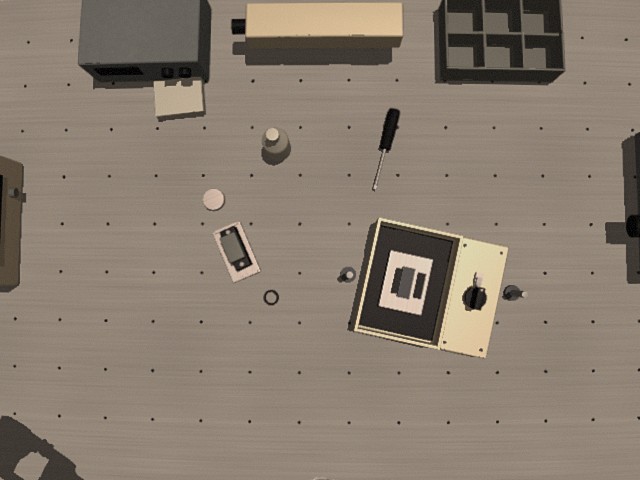

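View pics/scene0.png

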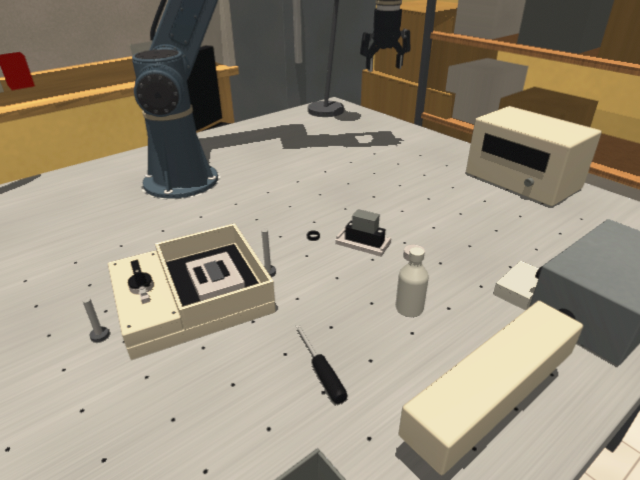

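The top view has the instrument centred near (430,288), with its +y side pointing left and its well centre near (406,283). The knob is at (475,297) with the plunger above it at (478,278). The head is on its plate at (236,250), and the posts are at (347,275) and (513,293). The scene view agrees with this layout.

Run:
```python
from h import *
c=cam("top"); im=c["img"]
a=cv2.resize(im[210:365,335:535],None,fx=4,fy=4,interpolation=cv2.INTER_CUBIC); cv2.imwrite("pics/a.png",a[:600])
b=cv2.resize(im[210:320,200:290],None,fx=5,fy=5,interpolation=cv2.INTER_CUBIC); cv2.imwrite("pics/b.png",b)
hsv=cv2.cvtColor(im,cv2.COLOR_BGR2HSV)
for p in [(470,330),(420,345),(368,280),(410,265),(250,265),(390,270),(236,240),(310,310)]: print(p,hsv[p[1],p[0]])
```

```text
(470, 330) [ 19  69 223]
(420, 345) [ 15  79 162]
(368, 280) [21 58 93]
(410, 265) [ 14  46 224]
(250, 265) [ 13  56 118]
(390, 270) [ 14  48 223]
(236, 240) [ 18  48 117]
(310, 310) [ 15  46 143]
```

View pics/a.png

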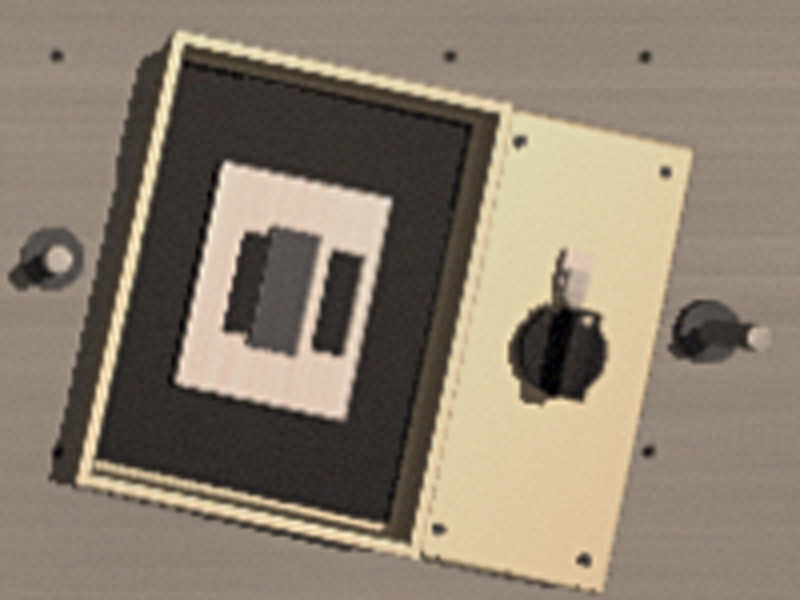

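View pics/b.png

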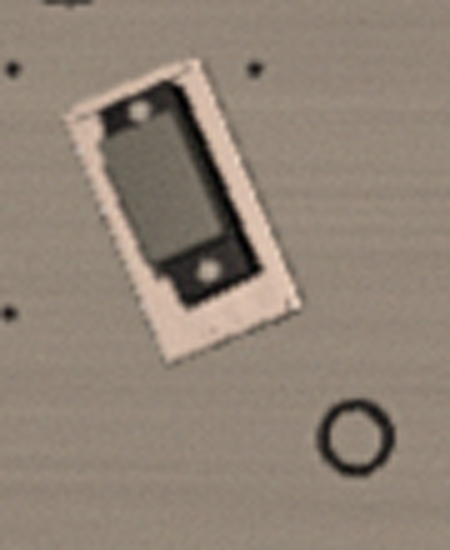

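Crop a shows the rim corners at (177,32), (78,484), (416,556) and (512,104), and the deck's right corners at (693,150) and (604,592). The grey sample runs from (272,228) to (294,355). Crop b shows the grip top at (103,130), (180,108), (226,235) and (157,268), on the plate with corners (67,115), (197,60), (300,305) and (170,360).

Create m.py:
```python
from h import *
c=cam("top")
A=lambda p:(np.array(p,float)+.5)/4-.5+[335,210]
B=lambda p:(np.array(p,float)+.5)/5-.5+[200,210]
def fit(loc,P):  # 2D rigid fit
    loc=np.array(loc,float);P=P[:,:2];a=(loc-loc.mean(0))@[1,1j];b=(P-P.mean(0))@[1,1j]
    s=(b*a.conj()).sum();th=np.angle(s);R=np.array([[np.cos(th),-np.sin(th)],[np.sin(th),np.cos(th)]])
    t=P.mean(0)-R@loc.mean(0);res=P-(loc@R.T+t);return R,t,th,abs(s)/(abs(a)**2).sum(),res
rim=onplane(c,A([(177,32),(78,484),(416,556),(512,104)]),.075)
dk=onplane(c,A([(693,150),(604,592)]),.06)
L=[(.11,.13),(-.11,.13),(-.11,-.036),(.11,-.036),(.11,-.13),(-.11,-.13)]
R,t,th,s,res=fit(L,np.r_[rim,dk]);print("instr",t,th,s);print((res*1e3).round(1).tolist())
print("sample model",R@[0,.05]+t,"knob",R@[0,-.082]+t)
sm=onplane(c,A([(272,228),(321,235),(294,355),(246,346)]),.052);print("sample px",sm.mean(0), np.linalg.norm(np.diff(sm,axis=0),axis=1))
st=onplane(c,A([(224,160),(393,197),(348,421),(174,384)]),.048);print("stage",st.mean(0),np.linalg.norm(np.diff(st,axis=0),axis=1))
kb=onplane(c,A([(552,306),(578,308)]),.107);print("bar top end",kb)
pl=onplane(c,B([(67,115),(197,60),(300,305),(170,360)]),.012)
pl=onplane(c,B([(67,115),(197,60),(300,305),(170,360)]),.015)
Rp,tp,tq,sp,rp=fit([(.055,.03),(.055,-.03),(-.055,-.03),(-.055,.03)],pl);print("plate",tp,tq,sp,(rp*1e3).round(1).tolist())
hd=onplane(c,B([(103,130),(180,108),(226,235),(157,268)]),.079)
Rh,tH,h,sh,rh=fit([(.026,.016),(.026,-.016),(-.026,-.016),(-.026,.016)],hd);print("head",tH,h,sh,(rh*1e3).round(1).tolist())
sc=onplane(c,B([(140,110),(209,269)]),.012+.034);print("screws",sc.mean(0),np.arctan2(*(sc[0]-sc[1])[[1,0]]))
# check in scene view
s2=cam("scene");im=s2["img"].copy()
W=lambda q,R,t,z:np.c_[np.array(q)@R.T+t,np.full(len(q),z)]
q=np.array
def dr(P,col):
    for p in proj(s2,P): cv2.circle(big,tuple(np.round((p-[90,190])*2.4).astype(int)),2,col,-1)
big=cv2.resize(im[190:360,90:400],None,fx=2.4,fy=2.4,interpolation=cv2.INTER_CUBIC)
dr(W(L[:4],R,t,.075),(0,0,255));dr(W(L[4:],R,t,.06),(0,0,255))
dr(W([(.03,.062),(-.03,.062),(-.03,.038),(.03,.038)],R,t,.052),(0,255,0))
dr(W([(.021,-.075),(-.021,-.075),(-.021,-.089),(.021,-.089)],R,t,.107),(255,0,255))
dr(W([(.026,.016),(.026,-.016),(-.026,-.016),(-.026,.016)],Rh,tH,.079),(0,255,0))
dr(W([(.042,.016),(.042,-.016),(-.042,-.016),(-.042,.016)],Rh,tH,.046),(0,0,255))
cv2.imwrite("pics/chk.png",big)
```

```bash
python3 m.py
```

```text
instr [ 0.49123858 -0.20753267] -0.2147710824462816 0.9888399685698195
[[-1.6, -2.0], [0.1, -1.7], [1.6, 1.4], [-0.4, 1.0], [-1.6, 1.4], [1.9, -0.0]]
sample model [ 0.50189477 -0.15868141] knob [ 0.47376243 -0.28764873]
sample px [ 0.50182737 -0.15861851  0.052     ] [0.02389761 0.05919286 0.02350965]
stage [ 0.50204966 -0.15994204  0.048     ] [0.08391178 0.11037573 0.08587316]
bar top end [[ 0.49583341 -0.27525858  0.107     ]
 [ 0.49488103 -0.28731318  0.107     ]]
plate [0.5620588  0.17502911] 0.4079412371711826 0.9686147992590328 [[-0.5, -1.7], [-2.1, 0.8], [0.5, 1.9], [2.1, -1.0]]
head [0.56919427 0.17088127] 0.3701079927368539 1.0082703611413626 [[2.5, 0.2], [-0.7, 0.6], [-0.4, 1.4], [-1.4, -2.3]]
screws [0.5689497  0.17341175 0.046     ] 0.4216099048954333
```

View pics/chk.png

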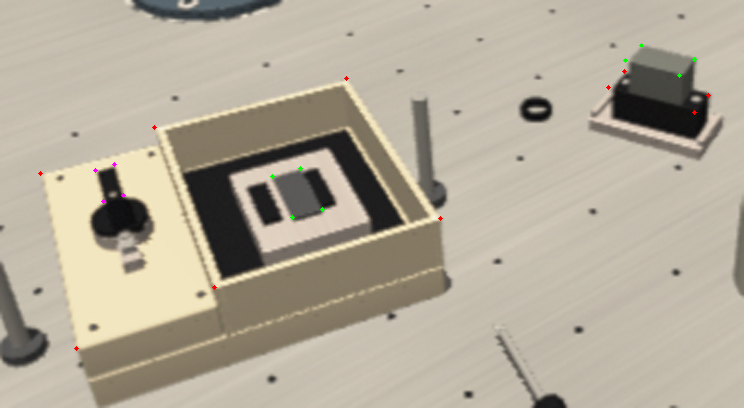

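The check view shows the projected instrument, sample and head corners landing within about 2 px of the edges. The sizes agree too: scale is 0.99, and the sample measures 24 x 59 mm. That is good enough to move.

Create go.py:
```python
import sys
from h import *
from scipy.spatial.transform import Rotation as Ro
def rel(x,y,z,yaw):  # tool x axis at world angle yaw (mod pi), tool down
    s=r.read_state();R=Ro.from_rotvec(s["ee_rot"]).as_matrix();p=s["eef_pos"]
    cand=[]
    for k in(0,np.pi):
        a=yaw+k;T=np.array([[np.cos(a),np.sin(a),0],[np.sin(a),-np.cos(a),0],[0,0,-1]]).T
        T=np.column_stack([[np.cos(a),np.sin(a),0],[np.sin(a),-np.cos(a),0],[0,0,-1]])
        cand.append(Ro.from_matrix(R.T@T).as_rotvec())
    print("d",(R.T@(np.array([x,y,z])-p)).round(4))
    for v in cand: print(" rot",v.round(3))
    print("t",s["time"],"q",s["qpos"].round(2),"w",s["gripper_width"],"f",s["force"].round(1),"yaw",np.arctan2(R[1,0],R[0,0]))
if __name__=="__main__": rel(*map(float,sys.argv[1:5]))
```

```bash
python3 go.py 0.52 0.2 0.231 -0.215; python3 go.py 0.4738 -0.2876 0.181 -0.215
```

Run:
```python
from h import *
c=cam("top")
A=lambda p:(np.array(p,float)+.5)/4-.5+[335,210]
P=onplane(c,A([(705,332),(53,260)]),.01)[:,:2]; th=-.2148;R=np.array([[np.cos(th),-np.sin(th)],[np.sin(th),np.cos(th)]])
print(P,(P-[.4912,-.2075])@R)
```

```text
d [-0.4301 -0.2705  0.    ]
 rot [-0.000e+00  1.000e-03  3.035e+00]
 rot [-0.001 -0.    -0.107]
t 0.25 q [ 1.07  0.53  1.43  0.    1.18 -0.18] w 0.08532432764832705 f [-0.4 -0.1  0.1] yaw 2.8197998286533723
d [-0.5405 -0.7476  0.0505]
 rot [-0.000e+00  1.000e-03  3.035e+00]
 rot [-0.001 -0.    -0.107]
t 0.25 q [ 1.07  0.53  1.43  0.    1.18 -0.18] w 0.08532432764832705 f [-0.4 -0.1  0.1] yaw 2.8197998286533723
[[ 0.47994424 -0.37688395]
 [ 0.51637214 -0.0489265 ]] [[ 0.02510744 -0.16789053]
 [-0.0092066   0.16029483]]
```

The rows are not in the units I measure in: shifts go in shares of 0.8 m and turns go in shares of pi/2 rad. I convert before sending: -0.6 m / 0.8 = -0.75, -0.56 m / 0.8 = -0.7, -0.107 rad / 1.5708 = -0.0681.

Request:
run_rows:
  rows:
    - [0.036,[-0.05,-0.0313,0],[0,0,0]]
    - [0.036,[-0.1,-0.0625,0],[0,0,0]]
    - [0.036,[-0.1438,-0.0875,0],[0,0,0]]
    - [0.036,[-0.1875,-0.1188,0],[0,0,0]]
    - [0.036,[-0.2313,-0.1438,0],[0,0,0]]
    - [0.036,[-0.275,-0.175,0],[0,0,0]]
    - [0.036,[-0.3188,-0.2,0],[0,0,0]]
    - [0.036,[-0.3625,-0.225,0],[0,0,0]]
    - [0.036,[-0.4063,-0.2563,0],[0,0,0]]
    - [0.036,[-0.45,-0.2813,0],[0,0,0]]
    - [0.036,[-0.4938,-0.3125,0],[0,0,0]]
    - [0.036,[-0.525,-0.35,0],[0,0,-0.0681]]
    - [0.036,[-0.5375,-0.4,0],[0,0,-0.0681]]
    - [0.036,[-0.55,-0.45,0],[0,0,-0.0681]]
    - [0.036,[-0.5625,-0.5,0],[0,0,-0.0681]]
    - [0.036,[-0.575,-0.55,0],[0,0,-0.0681]]
    - [0.036,[-0.5875,-0.6,0],[0,0,-0.0681]]
    - [0.036,[-0.6,-0.65,0],[0,0,-0.0681]]
    - [0.036,[-0.6125,-0.7,0],[0,0,-0.0681]]
    - [0.036,[-0.625,-0.75,0.0125],[0,0,-0.0681]]
  clamp_n: 40

```text
time: 1.97
eef_pos: [0.4832, -0.1337, 0.2236]
ee_rot: [0.337, 3.119, -0.003]
force: [0.7, -0.2, 1.3]
gripper_width: 0.0362
finger_force: 0.0
```

```bash
python3 go.py 0.4738 -0.2876 0.131 -0.215
```

```text
d [-0.0233 -0.1523  0.0929]
 rot [7.000e-03 2.000e-03 3.142e+00]
 rot [-0.001  0.004 -0.   ]
t 1.9667 q [-0.49  0.37  1.75  0.    1.02 -1.85] w 0.03624971650338399 f [ 0.7 -0.2  1.3] yaw 2.926585671013987
```

In the tool's units: -0.145 m / 0.8 = -0.1813, -0.125 m / 0.8 = -0.1563.

Request:
run_rows:
  rows:
    - [0.036,[-0.0063,-0.0438,0.025],[0,0,0]]
    - [0.036,[-0.0125,-0.0813,0.05],[0,0,0]]
    - [0.036,[-0.0175,-0.1188,0.075],[0,0,0]]
    - [0.036,[-0.0225,-0.1563,0.0938],[0,0,0]]
    - [0.036,[-0.0275,-0.1813,0.1063],[0,0,0]]
    - [0.036,[-0.0275,-0.1813,0.1063],[0,0,0]]
    - [0.036,[-0.0275,-0.1813,0.1063],[0,0,0]]
    - [0.036,[-0.0275,-0.1813,0.1063],[0,0,0]]

```text
time: 2.63
eef_pos: [0.4729, -0.2767, 0.1372]
ee_rot: [-0.337, -3.123, -0.001]
force: [-0.2, 1.3, 0.1]
gripper_width: 0.0358
finger_force: 0.0
```

```bash
python3 go.py 0.4738 -0.2876 0.081 -0.215
```

Run:
```python
from h import *
c=cam("top"); cv2.imwrite("pics/k.png",np.hstack([cv2.resize(c["img"][230:350,420:540],None,fx=3.3,fy=3.3,interpolation=2),cv2.resize(cam("scene")["img"][200:320,80:200],None,fx=3.3,fy=3.3,interpolation=2)]))
```

```text
d [-0.0033 -0.0105  0.0562]
 rot [ 1.000e-03  1.000e-03 -3.142e+00]
 rot [ 0.001 -0.001  0.   ]
t 2.6333 q [-0.73  0.56  1.71  0.    0.87 -2.09] w 0.03575331112493559 f [-0.2  1.3  0.1] yaw 2.926664310203097
```

View pics/k.png

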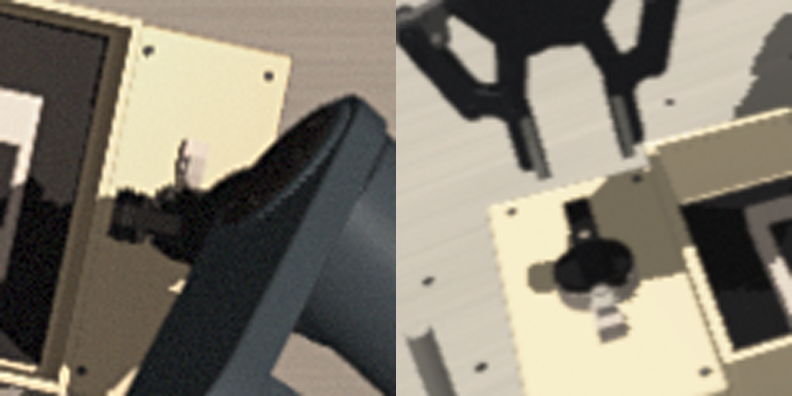

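The view shows the open fingers straddling the knob's line in the air, at yaw -0.215. Nothing has been touched. Next I centre over the knob, descend and grip the bar.

In the tool's units: 0.055 m / 0.8 = 0.0688, 0.04 m / 0.8 = 0.05.

Request:
run_rows:
  rows:
    - [0.036,[-0.0038,-0.0131,0],[0,0,0]]
    - [0.036,[-0.0038,-0.0131,0],[0,0,0]]
    - [0.036,[-0.0038,-0.0131,0.025],[0,0,0]]
    - [0.036,[-0.0038,-0.0131,0.05],[0,0,0]]
    - [0.036,[-0.0038,-0.0131,0.0688],[0,0,0]]
    - [0.036,[-0.0038,-0.0131,0.0688],[0,0,0]]
    - [0.036,[-0.0038,-0.0131,0.0688],[0,0,0]]
    - [0,[-0.0038,-0.0131,0.0688],[0,0,0]]
    - [0,[-0.0038,-0.0131,0.0688],[0,0,0]]
    - [0,[-0.0038,-0.0131,0.0688],[0,0,0]]
    - [0,[-0.0038,-0.0131,0.0688],[0,0,0]]
    - [0,[-0.0038,-0.0131,0.0688],[0,0,0]]
  clamp_n: 50

```text
time: 3.73
eef_pos: [0.4747, -0.2876, 0.0835]
ee_rot: [0.337, 3.121, 0.001]
force: [2.2, 6.0, 4.5]
gripper_width: 0.013
finger_force: 49.9
```

```bash
python3 go.py 0.4738 -0.2876 0.081 -0.215
```

```text
d [ 0.0009 -0.0002  0.0025]
 rot [ 4.000e-03 -1.000e-03  3.141e+00]
 rot [ 0.001  0.002 -0.   ]
t 3.7333 q [-0.75  0.65  1.73  0.    0.76 -2.1 ] w 0.013028252119063954 f [2.2 6.  4.5] yaw 2.9261719447470838
```

In the tool's units: 0.95 rad / 1.5708 = 0.6048.

Request:
run_rows:
  rows:
    - [0,[0,0,0],[0,0,0.0637]]
    - [0,[0,0,0],[0,0,0.1273]]
    - [0,[0,0,0],[0,0,0.191]]
    - [0,[0,0,0],[0,0,0.2546]]
    - [0,[0,0,0],[0,0,0.3183]]
    - [0,[0,0,0],[0,0,0.382]]
    - [0,[0,0,0],[0,0,0.4456]]
    - [0,[0,0,0],[0,0,0.5093]]
    - [0,[0,0,0],[0,0,0.573]]
    - [0,[0,0,0],[0,0,0.6048]]
    - [0,[0,0,0],[0,0,0.6048]]
    - [0,[0,0,0],[0,0,0.6048]]
    - [0,[0,0,0],[0,0,0.6048]]

```text
time: 4.82
eef_pos: [0.474, -0.2883, 0.0834]
ee_rot: [1.725, 2.624, -0.0]
force: [0.1, 1.6, 6.2]
gripper_width: 0.0129
finger_force: 50.2
```

```bash
python3 go.py 0.4738 -0.2876 0.081 -0.215; python3 -c "
from h import *;print(r.read_state()['torque'])"
```

```text
d [0.0007 0.0001 0.0024]
 rot [1.000e-03 0.000e+00 2.194e+00]
 rot [-0.     0.001 -0.948]
t 4.8167 q [-0.75  0.65  1.73  0.    0.76 -1.16] w 0.012869528552588964 f [0.1 1.6 6.2] yaw 1.9785182966079797
[ 0.47697233  0.15516713 -0.00484607]
```

In the tool's units: -0.12 m / 0.8 = -0.15, -0.11 m / 0.8 = -0.1375.

Request:
run_rows:
  rows:
    - [0.036,[0,0,0],[0,0,0]]
    - [0.036,[0,0,0],[0,0,0]]
    - [0.036,[0,0,0],[0,0,0]]
    - [0.036,[0,0,-0.0375],[0,0,0]]
    - [0.036,[0,0,-0.0875],[0,0,0]]
    - [0.036,[0,0,-0.1375],[0,0,0]]
    - [0.07,[0,0,-0.15],[0,0,0]]
    - [0.07,[0,0,-0.15],[0,0,0]]

```text
time: 5.48
eef_pos: [0.4757, -0.2903, 0.2059]
ee_rot: [1.722, 2.617, -0.003]
force: [-0.4, 0.6, -0.3]
gripper_width: 0.0588
finger_force: 0.0
```

```bash
python3 go.py 0.569 0.172 0.181 0.405
```

```text
d [0.388  0.2683 0.0225]
 rot [0.009 0.004 1.572]
 rot [-0.004  0.009 -1.569]
t 5.4833 q [-0.75  0.47  1.64 -0.    1.03 -1.15] w 0.0588297747748716 f [-0.4  0.6 -0.3] yaw 1.9772292840666625
```

In the tool's units: 0.388 m / 0.8 = 0.485, 0.18 m / 0.8 = 0.225, 1.57 rad / 1.5708 = 0.9995.

Request:
run_rows:
  rows:
    - [0.07,[0.0375,0.025,0],[0,0,0.0764]]
    - [0.07,[0.075,0.05,0],[0,0,0.1528]]
    - [0.07,[0.1125,0.075,0],[0,0,0.2292]]
    - [0.07,[0.15,0.1,0],[0,0,0.3056]]
    - [0.07,[0.1875,0.1313,0],[0,0,0.382]]
    - [0.07,[0.225,0.1563,0],[0,0,0.4584]]
    - [0.07,[0.2625,0.1813,0],[0,0,0.5348]]
    - [0.07,[0.3,0.2063,0],[0,0,0.6112]]
    - [0.07,[0.3375,0.2313,0],[0,0,0.6875]]
    - [0.07,[0.375,0.2563,0],[0,0,0.7639]]
    - [0.07,[0.4125,0.285,0.0125],[0,0,0.8403]]
    - [0.07,[0.45,0.3125,0.025],[0,0,0.9167]]
    - [0.07,[0.475,0.3288,0.0375],[0,0,0.9868]]
    - [0.07,[0.485,0.335,0.0375],[0,0,0.9995]]
    - [0.07,[0.485,0.335,0.0375],[0,0,0.9995]]
    - [0.07,[0.485,0.335,0.0375],[0,0,0.9995]]
    - [0.07,[0.485,0.335,0.0375],[0,0,0.9995]]
    - [0.07,[0.485,0.335,0.0375],[0,0,0.9995]]

```text
time: 6.98
eef_pos: [0.5665, 0.1727, 0.1718]
ee_rot: [3.077, 0.633, -0.001]
force: [0.6, -0.5, 0.8]
gripper_width: 0.07
finger_force: 0.0
```

```bash
python3 go.py 0.569 0.172 0.047 0.405
```

Run:
```python
from h import *
c=cam("top"); cv2.imwrite("pics/l.png",np.hstack([cv2.resize(c["img"][230:350,400:520],None,fx=3.3,fy=3.3,interpolation=2),cv2.resize(cam("scene")["img"][160:280,310:430],None,fx=3.3,fy=3.3,interpolation=2)]))
```

```text
d [0.0021 0.0016 0.1248]
 rot [0.    0.001 0.001]
 rot [-1.000e-03  0.000e+00 -3.141e+00]
t 6.9833 q [ 0.11  0.56  1.57 -0.    1.01  1.27] w 0.06997927051617052 f [ 0.6 -0.5  0.8] yaw 0.4060708139813267
```

View pics/l.png

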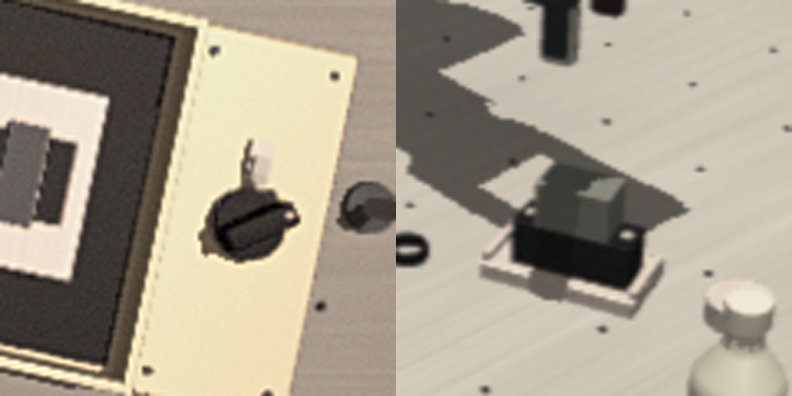

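The knob bar now points right and slightly up, about 0.95 rad clockwise, and the jaw sits against the sample, so it is clamped. Now I descend over the head.

In the tool's units: 0.124 m / 0.8 = 0.155, 0.07 m / 0.8 = 0.0875.

Request:
run_rows:
  rows:
    - [0.07,[0.0025,0.0019,0.0438],[0,0,0]]
    - [0.07,[0.0025,0.0019,0.0875],[0,0,0]]
    - [0.07,[0.0025,0.0019,0.125],[0,0,0]]
    - [0.07,[0.0025,0.0019,0.1438],[0,0,0]]
    - [0.07,[0.0025,0.0019,0.155],[0,0,0]]
    - [0.07,[0.0025,0.0019,0.155],[0,0,0]]
    - [0.07,[0.0025,0.0019,0.155],[0,0,0]]
    - [0.07,[0.0025,0.0019,0.155],[0,0,0]]
  clamp_n: 60

```text
time: 7.75
eef_pos: [0.5705, 0.1733, 0.0495]
ee_rot: [3.077, 0.634, 0.005]
force: [-0.7, -1.1, 0.2]
gripper_width: 0.0699
finger_force: 0.0
```

```bash
python3 go.py 0.569 0.172 0.047 0.405
```

```text
d [-0.0019  0.0006  0.0025]
 rot [ 0.001 -0.003  0.002]
 rot [ 4.00e-03  1.00e-03 -3.14e+00]
t 7.75 q [ 0.11  0.74  1.64 -0.    0.76  1.27] w 0.06989594158973639 f [-0.7 -1.1  0.2] yaw 0.406514266976787
```

Request:
run_rows:
  rows:
    - [0.02,[0,0,0],[0,0,0]]
    - [0.02,[0,0,0],[0,0,0]]
    - [0.02,[0,0,0],[0,0,0]]
    - [0.02,[0,0,0],[0,0,0]]
    - [0.02,[0,0,0],[0,0,0]]
    - [0.02,[0,0,0],[0,0,0]]
    - [0.02,[0,0,0],[0,0,0]]
    - [0.02,[0,0,0],[0,0,0]]

```text
time: 8.42
eef_pos: [0.5697, 0.1737, 0.0492]
ee_rot: [-3.077, -0.635, -0.002]
force: [-1.0, 0.1, 6.4]
gripper_width: 0.031
finger_force: 59.5
```

```bash
python3 go.py 0.569 0.172 0.047 0.405
```

```text
d [-0.0013  0.0013  0.0022]
 rot [ 0.    -0.002  0.002]
 rot [ 2.00e-03  0.00e+00 -3.14e+00]
t 8.4167 q [0.11 0.74 1.64 0.   0.76 1.27] w 0.031029082491356372 f [-1.   0.1  6.4] yaw 0.406861581213269
```

In the tool's units: -0.15 m / 0.8 = -0.1875, -0.14 m / 0.8 = -0.175.

Request:
run_rows:
  rows:
    - [0.02,[0,0,-0.0125],[0,0,0]]
    - [0.02,[0,0,-0.0375],[0,0,0]]
    - [0.02,[0,0,-0.075],[0,0,0]]
    - [0.02,[0,0,-0.1125],[0,0,0]]
    - [0.02,[0,0,-0.15],[0,0,0]]
    - [0.02,[0,0,-0.175],[0,0,0]]
    - [0.02,[0,0,-0.1875],[0,0,0]]
    - [0.02,[0,0,-0.1875],[0,0,0]]
    - [0.02,[0,0,-0.1875],[0,0,0]]
    - [0.02,[0,0,-0.1875],[0,0,0]]

```text
time: 9.25
eef_pos: [0.5676, 0.1732, 0.1962]
ee_rot: [-3.076, -0.634, 0.007]
force: [-0.4, -1.1, -3.9]
gripper_width: 0.031
finger_force: 60.1
```

```bash
python3 go.py 0.5019 -0.1587 0.199 -0.215
```

Run:
```python
from h import *
cv2.imwrite("pics/n.png",np.hstack([cv2.resize(cam("top")["img"][180:300,180:300],None,fx=3.3,fy=3.3,interpolation=2),cv2.resize(cam("scene")["img"][80:240,300:460],None,fx=2.475,fy=2.475,interpolation=2)]))
```

```text
d [-0.1917  0.2788 -0.0024]
 rot [0.    0.004 0.622]
 rot [-0.006  0.    -2.52 ]
t 9.25 q [ 0.11  0.53  1.55 -0.    1.07  1.27] w 0.030964380763760076 f [-0.4 -1.1 -3.9] yaw 0.4067608252701702
```

View pics/n.png

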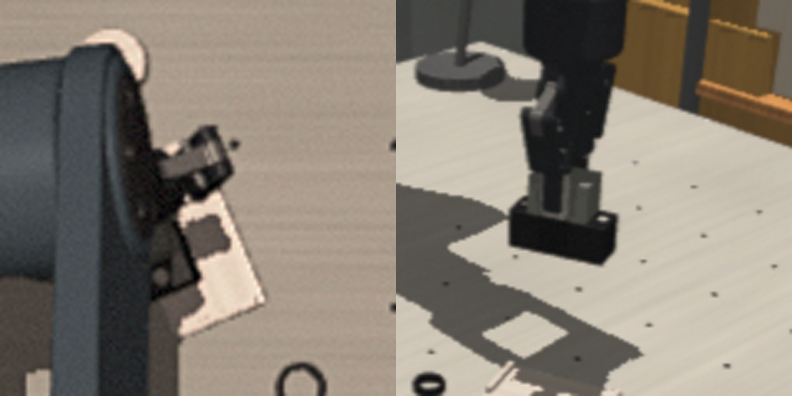

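The view shows the head held upright, with the block's bottom corners near (511,245), (603,264) and (615,250) in the right panel. Next I compute the in-hand offset.

Run:
```python
from h import *
s=cam("scene"); st=r.read_state(); p=st["eef_pos"]; y=.4068
S=lambda q:(np.array(q,float)+[-396,0])/2.475+[300,80]
P=onplane(s,S([(511,245),(603,264),(615,250)]),p[2]-.0372)
R=np.array([[np.cos(y),-np.sin(y)],[np.sin(y),np.cos(y)]])
print(p,"in tool-x/y(left) frame mm",((P[:,:2]-p[:2])@R*1e3).round(1))
```

```text
[0.56805361 0.17327757 0.19616897] in tool-x/y(left) frame mm [[-40.  -13.1]
 [ 40.4 -11.6]
 [ 40.1  16.2]]
```

In the tool's units: 0.279 m / 0.8 = 0.3488, -0.192 m / 0.8 = -0.24, 0.03 rad / 1.5708 = 0.0191.

Request:
run_rows:
  rows:
    - [0.02,[-0.0125,0.0163,0],[0,0,0.0191]]
    - [0.02,[-0.0313,0.0438,0],[0,0,0.0509]]
    - [0.02,[-0.0563,0.0813,0],[0,0,0.0891]]
    - [0.02,[-0.0813,0.1188,0],[0,0,0.1337]]
    - [0.02,[-0.1063,0.1563,0],[0,0,0.1783]]
    - [0.02,[-0.1313,0.1938,0],[0,0,0.2228]]
    - [0.02,[-0.1563,0.2313,0],[0,0,0.2674]]
    - [0.02,[-0.1813,0.265,0],[0,0,0.3119]]
    - [0.02,[-0.2063,0.3,0],[0,0,0.3501]]
    - [0.02,[-0.225,0.3275,0],[0,0,0.3756]]
    - [0.02,[-0.235,0.3425,0],[0,0,0.3883]]
    - [0.02,[-0.24,0.3488,0],[0,0,0.396]]
    - [0.02,[-0.24,0.3488,0],[0,0,0.396]]
    - [0.02,[-0.24,0.3488,0],[0,0,0.396]]
    - [0.02,[-0.24,0.3488,0],[0,0,0.396]]
    - [0.02,[-0.24,0.3488,0],[0,0,0.396]]

```text
time: 10.73
eef_pos: [0.5032, -0.1573, 0.1979]
ee_rot: [-3.123, 0.334, 0.001]
force: [0.3, 0.1, -2.7]
gripper_width: 0.031
finger_force: 60.3
```

```bash
python3 go.py 0.5019 -0.1587 0.130 -0.215
```

```text
d [-0.001   0.0016  0.0679]
 rot [-0.001  0.001  0.002]
 rot [-1.00e-03 -1.00e-03 -3.14e+00]
t 10.7333 q [-0.52  0.44  1.71  0.    0.99  1.27] w 0.031012746512426803 f [ 0.3  0.1 -2.7] yaw -0.21325251229300649
```

In the tool's units: 0.098 m / 0.8 = 0.1225, 0.096 m / 0.8 = 0.12.

Request:
run_rows:
  rows:
    - [0.02,[-0.0013,0.0019,0.025],[0,0,0]]
    - [0.02,[-0.0013,0.0019,0.05],[0,0,0]]
    - [0.02,[-0.0013,0.0019,0.0688],[0,0,0]]
    - [0.02,[-0.0013,0.0019,0.0838],[0,0,0]]
    - [0.02,[-0.0013,0.0019,0.0963],[0,0,0]]
    - [0.02,[-0.0013,0.0019,0.1063],[0,0,0]]
    - [0.02,[-0.0013,0.0019,0.1138],[0,0,0]]
    - [0.02,[-0.0013,0.0019,0.12],[0,0,0]]
    - [0.02,[-0.0013,0.0019,0.1225],[0,0,0]]
    - [0.02,[-0.0013,0.0019,0.1225],[0,0,0]]
    - [0.02,[-0.0013,0.0019,0.1225],[0,0,0]]
    - [0.02,[-0.0013,0.0019,0.1225],[0,0,0]]
    - [0.02,[-0.0013,0.0019,0.1225],[0,0,0]]

```text
time: 11.82
eef_pos: [0.5022, -0.1602, 0.1006]
ee_rot: [3.123, -0.337, 0.002]
force: [-0.8, 0.5, -3.7]
gripper_width: 0.0308
finger_force: 60.2
```

```bash
python3 go.py 0.5019 -0.1587 0.099 -0.215
```

Run:
```python
from h import *
c=cam("top");s=cam("scene")
p=r.read_state()["eef_pos"];th=-.2148;R=np.array([[np.cos(th),-np.sin(th)],[np.sin(th),np.cos(th)]])
big=cv2.resize(s["img"][190:330,100:290],None,fx=4,fy=4,interpolation=2)
def dr(q,t,z,col):
    for u in proj(s,np.c_[np.array(q)@R.T+t,np.full(len(q),z)]): cv2.circle(big,tuple(np.round((u-[100,190])*4+1.5).astype(int)),2,col,-1)
dr([(a,b) for a in(.042,-.042) for b in(.016,-.016)],p[:2],p[2]-.0372,(0,0,255))
dr([(a,b) for a in(.042,-.042) for b in(.016,-.016)],p[:2],p[2]-.0032,(0,255,0))
cv2.imwrite("pics/o.png",big)
```

```text
d [-0.0007 -0.0014  0.0016]
 rot [ 0.    -0.001 -0.   ]
 rot [-2.000e-03 -1.000e-03  3.141e+00]
t 11.8167 q [-0.52  0.6   1.79 -0.    0.75  1.27] w 0.030784033565995083 f [-0.8  0.5 -3.7] yaw -0.21529176436214803
```

View pics/o.png

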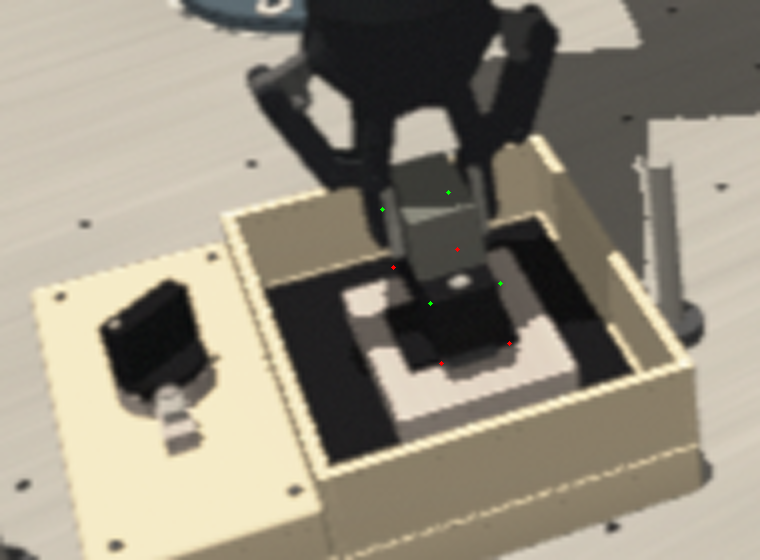

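The view shows the head inside the well, above the stage, and the tall post untouched. The block's edges merge with the black jaw at (400,345), so I use one last brightened view to check centring.

Run:
```python
from h import *
s=cam("scene")
g=(255*(s["img"][225:295,185:245]/255.)**.4)
f=8.5;big=cv2.resize(np.clip(g,0,255).astype(np.uint8),None,fx=f,fy=f,interpolation=2)
lo=np.clip(s["img"][225:295,185:245].astype(float)*5,0,255).astype(np.uint8)
lo=cv2.resize(lo,None,fx=6,fy=f,interpolation=2)
lo=cv2.resize(np.clip(s["img"][225:295,190:235].astype(float)*5,0,255).astype(np.uint8),None,fx=8.5,fy=f,interpolation=2)
out=np.hstack([big[:,:400],lo]);print(out.shape);cv2.imwrite("pics/p.png",out)
```

```text
(595, 782, 3)
```

View pics/p.png

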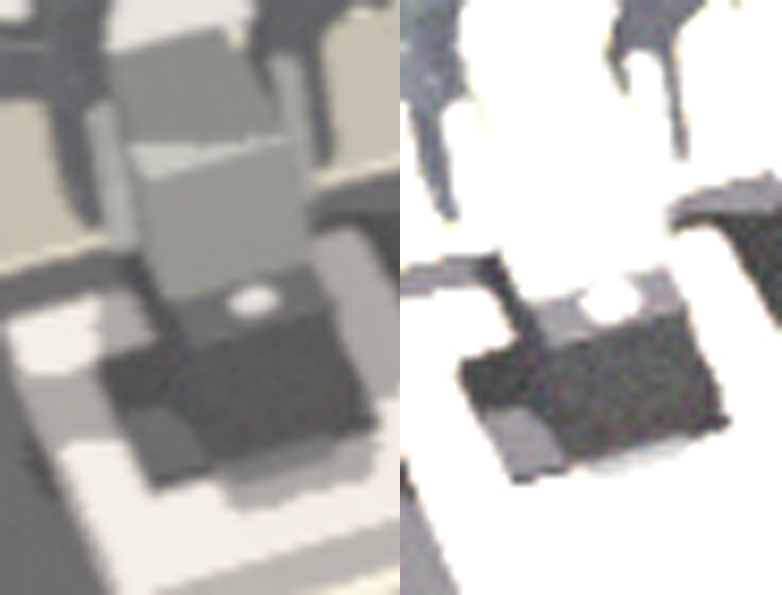

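The block's corners in this view, (208,463), (185,350) and (325,312), lie within 1–2 px of the prediction. The head is therefore centred to within about 3 mm, with a gap of about 11 mm under it. I let it settle and hand in.

In the tool's units: -0.001 m / 0.8 = -0.0013.

Request:
run_rows:
  rows:
    - [0.02,[0,-0.0013,0.0013],[0,0,0]]
    - [0.02,[0,-0.0013,0.0013],[0,0,0]]
    - [0.02,[0,-0.0013,0.0013],[0,0,0]]
    - [0.02,[0,-0.0013,0.0013],[0,0,0]]
    - [0.02,[0,-0.0013,0.0013],[0,0,0]]
    - [0.02,[0,-0.0013,0.0013],[0,0,0]]

```text
time: 12.47
eef_pos: [0.5021, -0.159, 0.0991]
ee_rot: [-3.123, 0.337, 0.0]
force: [0.1, 0.3, -2.9]
gripper_width: 0.0313
finger_force: 60.2
```

```bash
python3 -c "
from bench import r
print(r.job_done())"
```

```text
the job is handed in; nothing more can be done
None
```

The job is handed in: the knob is turned about 0.95 rad, past its click, and the gripper is holding the head still and upright about 10 mm above the sample, centred to within about 3 mm; `job_done()` returned no verdict.

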